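Mix a settled bottle of dial lacquer on the touch mixer

TASK

The dial lacquer in the white-capped amber bottle has settled: flip the orange toggle fully over to switch the mixer on, then hold the bottle upright on the mixer's sprung rubber head, press it right down to the stop and keep it there for about two seconds. Then stand the bottle upright on the brown leather pad without dropping it, let go, and only then flip the mixer's toggle fully back off. Leave the other toggles as they are, and do not disturb the other two bottles, the watch or the loupe.

Things in the scene. Friction and masses are not known exactly. Their poses are not given: they have to be found in the camera images.
- switchbox: dark steel bench switch box, 76 (its x) x 190 (its y) x 45 mm high, fixed. Origin at the centre of its underside, z up. Four bat-handle toggles stand on its top in one row along its y axis, 42 mm apart, in any order of colours; each tips along the box's x axis
- tip_orange (a point): centre of the ball end (14 mm across) of the orange toggle, the mixer's switch. The handle is a rod 11 mm thick that reaches 40 mm from a pivot 8 mm above the box's top to this point, and 7 mm beyond. It leans 0.4 rad to either side of upright. It is stiff (about 1 N at the tip), has no spring and stays where it is left, so it must be pushed right over to its stop
- switch_orange (a joint): the mixer's toggle, orange. Joint value 0 = off (leaning towards the box's -x side), 0.8 rad = on (leaning towards its +x side). It starts off
- tip_white (a point): centre of the ball end of the white toggle, same make as the orange one; it runs other equipment
- switch_white (a joint): the white toggle. Joint value 0 = off (leaning towards the box's -x side), 0.8 rad = on (leaning towards its +x side). It starts on and must stay so
- tip_green (a point): centre of the ball end of the green toggle, same make as the orange one; it runs other equipment
- switch_green (a joint): the green toggle. Joint value 0 = off (leaning towards the box's -x side), 0.8 rad = on (leaning towards its +x side). It starts off and must stay so
- tip_blue (a point): centre of the ball end of the blue toggle, same make as the orange one; it runs other equipment
- switch_blue (a joint): the blue toggle. Joint value 0 = off (leaning towards the box's -x side), 0.8 rad = on (leaning towards its +x side). It starts on and must stay so
- mixer: grey touch mixer with an orange collar, housing 130 (its x) x 118 (its y) x 73 mm high, fixed; control panel on its -x side. Origin at the centre of its underside. Its sprung head sits above the point 10 mm along its +x
- head_pad (a point): centre of the flat upper face of the mixer's sprung head, a black rubber platform 80 mm across; 94 mm above the table when up. A rim 5 mm high and 5 mm thick runs round it, leaving a flat 70 mm across. Moves with the head
- mixer_head (a joint): how far the head is pressed down: 0 up, 0.008 m at its lower stop. It stays up under about 4 N, including the weight of a bottle, and reaches the stop at about 12 N; it springs back when let go
- bottle_white: amber bottle with a WHITE screw cap and a white band on its label, closed, 0.15 to 0.31 kg, 125 mm high. Origin at the centre of its underside, z up its axis. Body 52 mm across up to 78 mm, shoulder to 91 mm, cap 38 mm across from 92 to 125 mm
- bottle_black: bottle of the same make and size with a BLACK cap and band; bystander
- bottle_blue: bottle of the same make and size with a BLUE cap and band; bystander
- tray: low dark wooden tray, 275 (its x) x 86 (its y) mm outside, rim 16 mm high, inner floor 5 mm above the table, fixed. Origin at the centre of its underside. The three bottles stand in it in a row along its x, about 85 mm apart, in any order
- pad: square dark-brown leather pad with light stitching, 144 x 144 x 6 mm, fixed. Origin at the centre of its underside, axes along its sides
- watch: wristwatch on a cream cushion, 79 x 62 x 58 mm, loose. Origin at the centre of its underside; bystander
- loupe: black desk loupe standing upright, 51 mm across, 68 mm high, loose. Origin at the centre of its underside; bystander
There are look-alikes about, which are no part of the job. Leave any red or yellow look-alike of the bottle_white alone. Of the things shaped like the pad, the brown one is meant.

How it is judged:
By the outcome, as a careful person would: the job done as asked, in the order asked, and still so for the second after the job is handed in, with the robot touching nothing.
It also fails if it takes over 72 s, if anything falls off the work surface, if the arm or the gripper's body presses on something with over 40 N, if the wrist force passes 120 N, or if a joint passes its speed limit or range.

ROBOT

A 6-joint arm with a two-finger parallel gripper is mounted at the origin on the work surface. World frame = base frame: x ahead of the robot, y to its left, z up, the work surface at z = 0. Lengths are in m, angles in degrees, forces in N, time in s.
With the tool pointing down it reaches from about 0.4 to 0.825 m from the base axis. Payload 7 kg.
Tool frame: the origin (TCP) lies on the mounting face of the last link; the fingertips stand 178 mm ahead of it and the grasp point (between the pads) lies 159 mm ahead of it; z points along the fingers, y is the direction in which the jaws open and shut (so a half turn about z gives the same grasp; the last joint's range is limited). The gripper opens to 88 mm and grips with 3 to 60 N. Pads are 19 mm wide; open, the fingers measure 130 mm over their backs; the gripper's body (78 mm by 193 mm) begins 47 mm behind the grasp point.
Start: joints at [-58.149, 20.546, 0.682, 0, -70.136, -16.507], TCP at [0.179, -0.651, 0.405] pointing down, gripper open.
Joint ranges: [-176.03, 176.03], [-82.01, 121.73], [-58.28, 71.71], [-173.87, 95.51], [-174.79, -0.11], [-173.66, 173.66]. Speed limits (degrees/s): [136.94, 136.94, 172.46, 180, 180, 180].

INTERFACE

Orientations are given as [roll, pitch, yaw] about the fixed x, y, z axes, in that order (R = Rz(yaw) Ry(pitch) Rx(roll)).
In Python, from plant import r gives the robot as it stands. The module is installed in compiled form; this text tells all that it offers.
- The arm moves only by the tool carry_out, never from a script. Its argument "plan" is a list of rows, each a list of 3 entries, a list of its own where there are three numbers: the shift along the tool's x, y, z in m, then the turn, a rotation vector about the tool's x, y, z in degrees, then the closure in counts, from 0 (fully open) to 255 (shut). In form: [[[x, y, z], [ax, ay, az], hand], ...]. A call has 1 to 12 rows; each row shifts and turns the commanded pose from where the row before left it, along the tool's axes as they then stand; what a row does not reach is not made up. A row lasts 1/12 s, in which the tool goes at most 41.7 mm and 7.16 degrees, less where a joint would pass 70% of its speed; a pose out of reach is approached as far as the arm can. A call is refused whole if a number of a shift passes 0.0417 or a number of a turn 7.16, either way. A call with a gripper value outside its range is refused whole. The fingers move at their own pace and stop on an object; "grip_force" is the grip in N (left out, the last holds). Time passes only in rows, so rows that do not move let the fingers close. It gives the time, the measured TCP pose, the force and the opening at its end, in the units of the state.
- r.get_state(): the state, without advancing time (a new reading comes with each control period).
- r.capture(name): name is "scene" or "top" or "wrist"; returns the picture (400x640x3 uint8, red, green, blue); there is no depth.
- r.get_calibration(name): a dict with "K" (3x3 intrinsics, pixels), "rvec" (rotation vector, rad) and "tvec" (3), from world to camera coordinates, as OpenCV has them. Camera axes: x right, y down, z forward; pixel columns grow to the right and rows downward; lengths in m; the calibration is good to about 2 mm. A picture is of the moment at which its call begins: read the wrist's pose just before it. get_calibration takes no time and is no camera call; for the wrist camera it gives the pose at the moment of the call.
- r.close_job(): hands the job in, once; it reports no verdict.
The state is a dict: "time_s": time; "joints": joint angles; "qd": joint speeds; "joint_torque": joint torques, N m; "tcp_pos": TCP position; "eef_rot": TCP orientation; "contact_force": force on the tool from outside, world axes, zero at the start; "moment": the same for the moment, N m; "gripper_width": finger opening in m.
Only numpy, scipy, OpenCV 4.12 (cv2) and the standard library are available. Lean on these libraries where they do the work, as an engineer would, in place of code of your own. Each camera call takes 0.05 s, during which the arm holds its last target. There are 200 camera calls.

## Working session

There is one attempt and no reset: what is moved stays moved. The work goes in short steps, Python scripts to look and compute and a tool call to move; the robot and the scene stay as the last step left them, time stands still between calls to the robot, and variables do not carry over. Pictures are saved under pics/ and viewed, about 8 in all and at most 12, crops included, and the job is handed in when it is done.

Besides the shell and the picture viewer there is one more tool, called after "Call:" as a command line: name --argument value ..., lists and objects as JSON in quotes. carry_out: Moves the arm, as the interface text tells. Its arguments: {"type":"object","properties":{"plan":{"type":"array","items":{"type":"array"}},"grip_force":{"type":"number"}},"required":["plan"]}

```bash
mkdir -p pics
cat > h.py <<'E'
import numpy as np, cv2
from plant import r
def save(n,im,crop=None,s=1):
    if crop: im=im[crop[1]:crop[3],crop[0]:crop[2]]
    if s!=1: im=cv2.resize(im,None,fx=s,fy=s,interpolation=cv2.INTER_CUBIC)
    cv2.imwrite(f'pics/{n}.png',im[:,:,::-1])
def ray(c,u,v):
    R=cv2.Rodrigues(np.array(c['rvec'],float))[0];t=np.array(c['tvec'],float).ravel()
    d=R.T@np.linalg.inv(np.array(c['K']))@np.array([u,v,1.]);return -R.T@t,d
def onz(c,u,v,z):
    o,d=ray(c,u,v);return o+d*(z-o[2])/d[2]
def proj(c,p):
    return cv2.projectPoints(np.array(p,float).reshape(-1,3),np.array(c['rvec'],float),np.array(c['tvec'],float),np.array(c['K']),None)[0].reshape(-1,2)
E
python3 - <<'E'
from h import *
for n in('scene','top'):
    im=r.capture(n);np.save(n,im);save(n,im)
    c=r.get_calibration(n);print(n,ray(c,320,200),c['K'][0][0])
print(r.get_state())
E
```

```text
scene (array([1.54264184, 0.05570041, 1.07988297]), array([-0.70998405, -0.01486208, -0.70428617])) 494.41148098461525
top (array([ 0.36515177, -0.00186466,  1.10276421]), array([ 0.14056569,  0.00934314, -0.99023235])) 426.2112364301931
{'time_s': 0.1, 'joints': array([-5.81481382e+01,  2.05866865e+01,  6.38929057e-01, -1.75864107e-02,
       -7.01349323e+01, -1.65053874e+01]), 'qd': array([-0.03056327,  0.01095913,  0.10534251,  0.15357458, -0.004862  ,
        0.01444364]), 'joint_torque': array([-1.51791290e-03, -5.84163845e+01,  2.93752581e+01,  7.01562747e+00,
        1.00997166e-02, -4.79220512e-05]), 'tcp_pos': array([ 0.17857672, -0.65077108,  0.40382321]), 'eef_rot': array([ 1.79916020e+02, -7.64273764e-03, -1.64659508e+02]), 'contact_force': array([-0.02962947, -0.74613087,  1.01741055]), 'moment': array([-0.0310113 ,  0.03137341, -0.02835392]), 'gripper_width': 0.08778974041478252}
```

View pics/top.png

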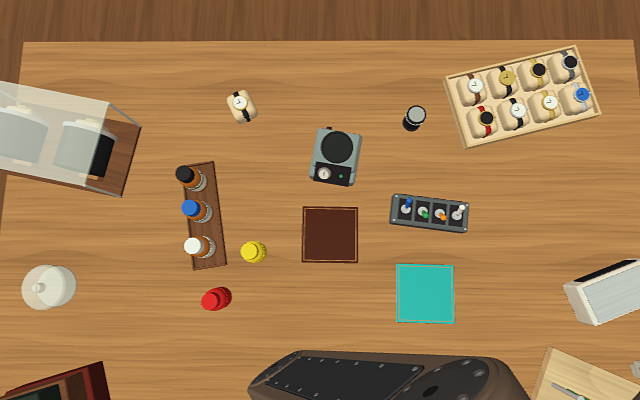

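View pics/scene.png

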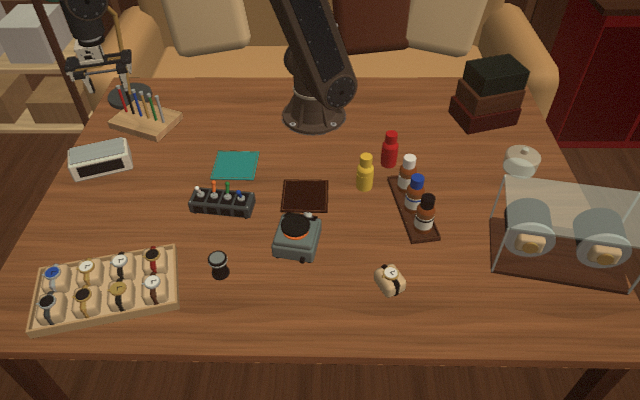

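The top view shows, at pixel positions: white cap (195,247), yellow look-alike (253,251), brown pad (330,235), mixer head (337,147), switch box (430,213) with blue, green, orange and white toggles at x of 405, 424, 441 and 460, loupe (414,118) and watch (241,106). In the scene view the toggles are at about (200–240,190). Next I'll measure these.

Run:
```python
from h import *
im=np.load('top.npy');c=r.get_calibration('top');hsv=cv2.cvtColor(im,cv2.COLOR_RGB2HSV)
def comp(mask,box):
    m=np.zeros(mask.shape,np.uint8);x0,y0,x1,y1=box;m[y0:y1,x0:x1]=mask[y0:y1,x0:x1]
    n,l,s,ce=cv2.connectedComponentsWithStats(m);i=1+np.argmax(s[1:,4]);return (l==i).astype(np.uint8),s[i],ce[i]
H,S,V=[hsv[...,i].astype(int) for i in range(3)]
def P(n,uv,z):print(n,np.round(uv,1),np.round(onz(c,*uv,z),4))
m,s,ce=comp((V<110)&(S>100)&(H<20),(295,200,365,270));print(s);q=cv2.minAreaRect(cv2.findContours(m,0,1)[0][0]);print('pad',q);P('pad',q[0],.006)
m,s,ce=comp((S<40)&(V>170),(180,233,205,262));print(s);P('wcap',ce,.13)
(x,y),rad=cv2.minEnclosingCircle(cv2.findContours(m,0,1)[0][0]);print(rad);P('wcapcirc',(x,y),.13)
m,s,ce=comp((V<60),(315,125,360,164));print(s);P('head',ce,.094)
(x,y),rad=cv2.minEnclosingCircle(cv2.findContours(m,0,1)[0][0]);print(rad);P('headcirc',(x,y),.099)
m,s,ce=comp((S>150)&(V>150)&(H<18),(432,205,450,225));print(s);P('or',ce,.09)
m,s,ce=comp((S>150)&(V>100)&(H>45)&(H<80),(415,205,434,225));print(s);P('gr',ce,.09)
m,s,ce=comp((S>150)&(V>100)&(H>100),(396,190,416,215));print(s);P('bl',ce,.09)
m,s,ce=comp((S<40)&(V>200),(450,200,470,225));print(s);P('wh',ce,.09)
for n,uv in(('yellow cap',(252,250)),('black',(185,174)),('blue',(190,208))):P(n,uv,.13)
cr=np.vstack([])if 0 else None
a=cv2.resize(im[120:240,300:480],None,fx=4.4,fy=4.4,interpolation=2)
b=np.load('scene.npy')[170:265,180:330];b=cv2.resize(b,(792,int(95*792/150)),interpolation=2)[:,:]
save('ca',a)
```

```text
[ 305  209   50   51 2497]
pad ((329.5, 234.0), (50.0, 49.0), 90.0)
pad [329.5 234. ] [ 0.4329 -0.0163  0.006 ]
[184 238  17  16 219]
wcap [192.  245.4] [0.3976 0.2986 0.13  ]
8.383301734924316
wcapcirc [191.9 245.3] [0.3978 0.2986 0.13  ]
[321 131  32  32 789]
head [336.6 146.8] [ 0.6395 -0.0323  0.094 ]
15.880904197692871
headcirc [336.6 146.8] [ 0.6381 -0.032   0.099 ]
[439 213   8   8  35]
or [442.2 216.4] [ 0.4707 -0.2825  0.09  ]
[422 211   6   7  28]
gr [424.8 214.3] [ 0.4755 -0.2415  0.09  ]
[405 198   7  10  45]
bl [407.9 202. ] [ 0.505  -0.2023  0.09  ]
[453 205  12  15  60]
wh [459.  210.9] [ 0.4839 -0.3226  0.09  ]
yellow cap [252 250] [0.3881 0.1611 0.13  ]
black [185 174] [0.5635 0.3237 0.13  ]
blue [190 208] [0.4835 0.3076 0.13  ]
```

View pics/ca.png

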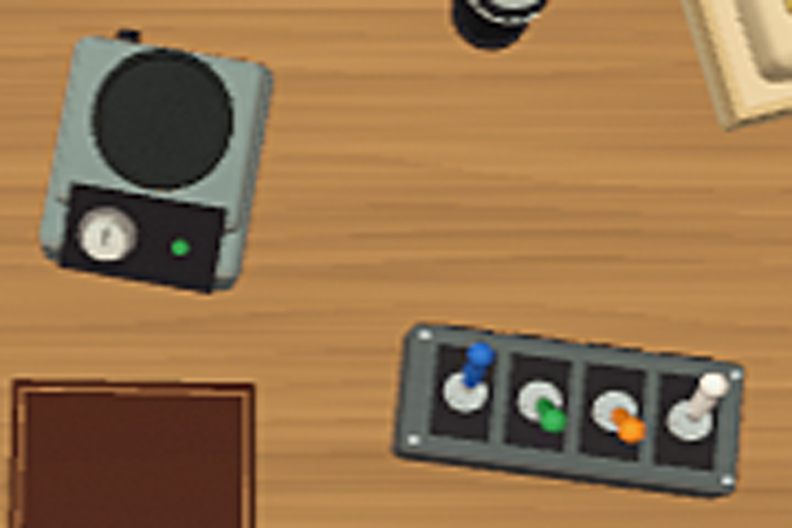

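The orange toggle leans towards the box's -x side (towards the robot), with green beside it. The box yaw is about -6.6°. I'll turn and move above the near side of the orange toggle with the fingers closed.

Call:
carry_out --plan '[[[0,0,0],[0,0,5.5],255],[[0,0,0],[0,0,5.5],255],[[0,0,0],[0,0,5.5],255],[[0,0,0],[0,0,5.5],255]]' --grip_force 40

```text
time_s: 0.43
tcp_pos: [0.1786, -0.6508, 0.404]
eef_rot: [179.9, -0.0, 173.1]
contact_force: [-0.6, -0.7, 0.0]
gripper_width: 0.0662
```

Call:
carry_out --plan '[[[-0.018,0.033,0],[0,0,0],255],[[-0.018,0.033,0],[0,0,0],255],[[-0.018,0.033,0],[0,0,0],255],[[-0.018,0.033,0],[0,0,0],255],[[-0.018,0.033,0],[0,0,0],255],[[-0.018,0.033,0],[0,0,0],255],[[-0.018,0.033,0],[0,0,0],255],[[-0.018,0.033,0],[0,0,0],255],[[-0.018,0.033,0],[0,0,0],255],[[-0.018,0.033,0],[0,0,0],255],[[-0.018,0.033,0],[0,0,0],255],[[-0.018,0.033,0],[0,0,0],255]]'

```text
time_s: 1.43
tcp_pos: [0.4396, -0.2808, 0.4046]
eef_rot: [180.0, -0.0, 173.3]
contact_force: [0.6, -0.6, 0.4]
gripper_width: 0.0005
```

```bash
cat >> h.py <<'E'
def go(x,y,z):
    s=r.get_state();a=np.radians(s['eef_rot']);d=np.array([x,y,z])-s['tcp_pos']
    from scipy.spatial.transform import Rotation as Ro
    print('tool shift',np.round(Ro.from_euler('xyz',a).as_matrix().T@d,4),'t',s['time_s'],'pos',np.round(s['tcp_pos'],4),'rpy',np.round(s['eef_rot'],2),'F',np.round(s['contact_force'],2),'w',round(s['gripper_width'],4))
E
python3 - <<'E'
from h import *
go(.4408,-.2802,.256)
c=r.get_calibration('wrist');im=r.capture('wrist');save('w1',im)
print(c['tvec'],np.round(ray(c,320,200),3),proj(c,[[.469,-.2835,.09],[.4845,-.2853,.045],[.4845,-.2853,.053]]))
E
```

```text
tool shift [-0.0011  0.0008  0.1486] t 1.4333 pos [ 0.4396 -0.2808  0.4046] rpy [179.99  -0.   173.34] F [ 0.61 -0.64  0.36] w 0.0005
[ 0.22851658 -0.48541391  0.25822414] [[ 0.364 -0.273  0.384]
 [ 0.288 -0.037 -0.957]] [[322.0061735  213.98120722]
 [321.86236903 213.59090905]
 [321.88393953 215.74438484]]
```

View pics/w1.png

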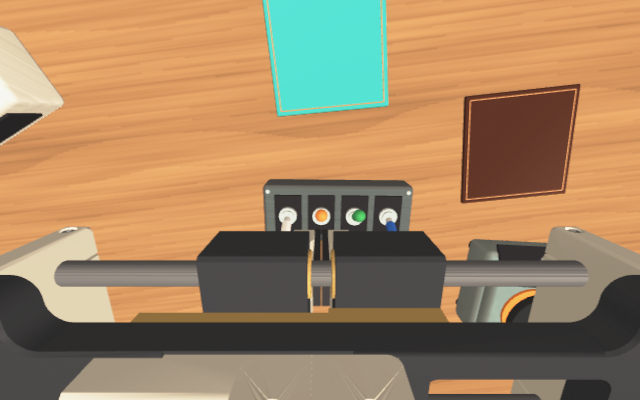

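The wrist view shows the orange ball at (321,215), against a prediction of (322,214), so the measurement holds. The box is square to the tool. I'll descend and push along +x.

Call:
carry_out --plan '[[[-0.001,0.001,0.03],[0,0,0],255],[[0,0,0.03],[0,0,0],255],[[0,0,0.03],[0,0,0],255],[[0,0,0.03],[0,0,0],255],[[0,0,0.029],[0,0,0],255],[[0,0,0],[0,0,0],255],[[0,0,0],[0,0,0],255]]'

```text
time_s: 2.07
tcp_pos: [0.4397, -0.2817, 0.2548]
eef_rot: [180.0, -0.2, 173.4]
contact_force: [-0.2, -0.3, 1.4]
gripper_width: 0.0006
```

Call:
carry_out --plan '[[[-0.005,0,0],[0,0,0],255],[[-0.005,0,0],[0,0,0],255],[[-0.005,0,0],[0,0,0],255],[[-0.005,0,0],[0,0,0],255],[[-0.005,0,0],[0,0,0],255],[[-0.004,0,0],[0,0,0],255],[[-0.004,0,0],[0,0,0],255],[[-0.002,0,0],[0,0,0],255],[[-0.002,0,0],[0,0,0],255],[[0,0,0],[0,0,0],255]]'

```text
time_s: 2.9
tcp_pos: [0.4772, -0.2861, 0.2556]
eef_rot: [-180.0, 0.0, 173.3]
contact_force: [-1.2, 1.2, 1.0]
gripper_width: 0.0005
```

```bash
python3 -c "
from h import *
go(.4796,-.285,.256)"
```

```text
tool shift [-0.0022  0.0014 -0.0004] t 2.9 pos [ 0.4772 -0.2861  0.2556] rpy [-179.99    0.    173.35] F [-1.22  1.17  0.98] w 0.0005
```

Not at the stop yet by force, so I'll push on in small steps.

Call:
carry_out --plan '[[[-0.002,0,0],[0,0,0],255],[[-0.001,0,0],[0,0,0],255],[[0,0,0],[0,0,0],255]]'

```text
time_s: 3.15
tcp_pos: [0.4799, -0.2864, 0.2555]
eef_rot: [180.0, -0.0, 173.3]
contact_force: [-1.6, -0.7, 1.0]
gripper_width: 0.0004
```

Call:
carry_out --plan '[[[-0.001,0,0],[0,0,0],255],[[-0.001,0,0],[0,0,0],255],[[0,0,0],[0,0,0],255]]'

```text
time_s: 3.4
tcp_pos: [0.4812, -0.2866, 0.2553]
eef_rot: [180.0, -0.1, 173.3]
contact_force: [-3.9, 0.2, 1.5]
gripper_width: 0.0006
```

Call:
carry_out --plan '[[[-0.001,0,0],[0,0,0],255],[[0,0,0],[0,0,0],255],[[0,0,0],[0,0,0],255]]'

```text
time_s: 3.65
tcp_pos: [0.4817, -0.2866, 0.2552]
eef_rot: [180.0, -0.2, 173.3]
contact_force: [-6.2, -0.5, 2.6]
gripper_width: 0.0007
```

Call:
carry_out --plan '[[[-0.001,0,0],[0,0,0],255],[[-0.001,0,0],[0,0,0],255],[[0,0,0],[0,0,0],255]]'

```text
time_s: 3.9
tcp_pos: [0.4826, -0.2868, 0.255]
eef_rot: [180.0, -0.4, 173.3]
contact_force: [-11.2, 1.4, 5.1]
gripper_width: 0.0007
```

Call:
carry_out --plan '[[[0.02,0,0],[0,0,0],255],[[0.02,0,0],[0,0,0],255],[[0.0,0,-0.03],[0,0,0],255],[[0.0,0,-0.04],[0,0,0],255],[[0.0,0,-0.04],[0,0,0],255],[[0.0,0,-0.04],[0,0,0],255],[[0,0,0],[0,0,0],150]]'

```text
time_s: 4.48
tcp_pos: [0.4472, -0.2833, 0.4148]
eef_rot: [-179.8, 0.8, 173.4]
contact_force: [1.9, -1.1, 0.4]
gripper_width: 0.0032
```

Run:
```python
from h import *
go(.3976,.2986,.405)
im=r.capture('top');im2=r.capture('scene');hsv=cv2.cvtColor(im,cv2.COLOR_RGB2HSV);c=r.get_calibration('top')
print(proj(c,[[.5,-.287,.09],[.469,-.2835,.09]]))
a=cv2.resize(im[185:245,380:480],(640,384),interpolation=2)
b=cv2.resize(im2[175:225,180:265],(640,376),interpolation=2)[:200+16]
save('c2',np.vstack([a,b]))
```

```text
tool shift [0.116  0.5724 0.0058] t 4.4833 pos [ 0.4472 -0.2833  0.4148] rpy [-179.76    0.83  173.43] F [ 1.91 -1.06  0.37] w 0.0032
[[443.63876457 204.15810544]
 [442.69139509 217.11493062]]
```

View pics/c2.png

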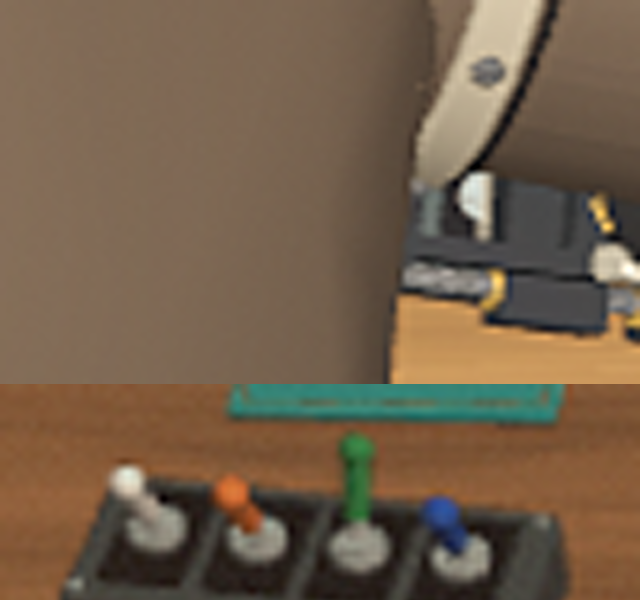

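Orange now leans the same way as white and blue (on), and green is unchanged. Next I'll move over to the white-capped bottle with the jaws partly open.

Call:
carry_out --plan '[[[0,0,0],[0,0,-5],80],[[0,0,0],[0,0,-5],80],[[0,0,0],[0,0,-5.2],80],[[0,0,0],[0,0,0],80]]'

```text
time_s: 4.92
tcp_pos: [0.4452, -0.2822, 0.4045]
eef_rot: [180.0, -0.1, -171.2]
contact_force: [-0.3, 0.7, 0.5]
gripper_width: 0.0363
```

Call:
carry_out --plan '[[[-0.0024,0.0364,0],[0,0,0],80],[[-0.0024,0.0364,0],[0,0,0],80],[[-0.0024,0.0364,0],[0,0,0],80],[[-0.0024,0.0364,0],[0,0,0],80],[[-0.0024,0.0364,0],[0,0,0],80],[[-0.0024,0.0364,0],[0,0,0],80],[[-0.0024,0.0364,0],[0,0,0],80],[[-0.0024,0.0364,0],[0,0,0],80],[[-0.0024,0.0364,0],[0,0,0],80],[[-0.0024,0.0364,0],[0,0,0],80],[[-0.0024,0.0364,0],[0,0,0],80],[[-0.0024,0.0364,0],[0,0,0],80]]'

```text
time_s: 5.92
tcp_pos: [0.408, 0.1557, 0.4052]
eef_rot: [180.0, 0.0, -171.6]
contact_force: [0.6, 0.4, -0.3]
gripper_width: 0.0599
```

Call:
carry_out --plan '[[[-0.0024,0.0364,0],[0,0,0],80],[[-0.0024,0.0364,0],[0,0,0],80],[[-0.0024,0.0364,0],[0,0,0],80],[[-0.0024,0.0364,0],[0,0,0],80],[[0,0,0],[0,0,0],80],[[0,0,0],[0,0,0],80]]'

```text
time_s: 6.42
tcp_pos: [0.3962, 0.3011, 0.4043]
eef_rot: [-179.9, -0.1, -171.5]
contact_force: [-0.1, -1.3, -0.2]
gripper_width: 0.0601
```

Run:
```python
from h import *
go(.3977,.2986,.277)
c=r.get_calibration('wrist');im=r.capture('wrist');save('w2',im)
print(proj(c,[[.3977,.2986,.13],[.3977,.2986,.005]]),ray(c,320,200)[0])
```

```text
tool shift [-0.0013 -0.0025  0.1273] t 6.4167 pos [0.3962 0.3011 0.4043] rpy [-1.7992e+02 -8.0000e-02 -1.7148e+02] F [-0.13 -1.31 -0.24] w 0.0601
[[318.92881772 200.53037095]
 [319.7048272  173.99969991]] [0.32096141 0.28942825 0.38416059]
```

View pics/w2.png

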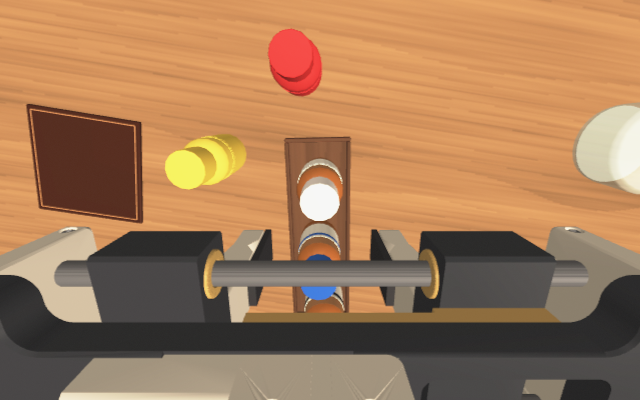

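The white cap sits at (319.5,200), against a prediction of (319,200.5), in line with the tray. I'll descend and grip the cap.

Call:
carry_out --plan '[[[-0.001,-0.002,0.03],[0,0,0],80],[[0,0,0.03],[0,0,0],80],[[0,0,0.03],[0,0,0],80],[[0,0,0.02],[0,0,0],80],[[0,0,0.01],[0,0,0],80],[[0,0,0.007],[0,0,0],80],[[0,0,0],[0,0,0],80],[[0,0,0],[0,0,0],80]]'

```text
time_s: 7.13
tcp_pos: [0.3982, 0.2975, 0.2795]
eef_rot: [180.0, 0.0, -171.5]
contact_force: [-1.0, 0.7, 1.3]
gripper_width: 0.0604
```

Call:
carry_out --plan '[[[0,0,0],[0,0,0],255],[[0,0,0],[0,0,0],255],[[0,0,0],[0,0,0],255],[[0,0,0],[0,0,0],255],[[0,0,0],[0,0,0],255],[[0,0,0],[0,0,0],255],[[0,0,0],[0,0,0],255],[[0,0,0],[0,0,0],255]]' --grip_force 45

```text
time_s: 7.8
tcp_pos: [0.3981, 0.2978, 0.2792]
eef_rot: [180.0, 0.1, -171.4]
contact_force: [0.1, 1.8, 7.1]
gripper_width: 0.0371
```

Call:
carry_out --plan '[[[0,0,-0.01],[0,0,0],255],[[0,0,-0.01],[0,0,0],255],[[0,0,-0.02],[0,0,0],255],[[0,0,-0.02],[0,0,0],255],[[0,0,-0.03],[0,0,0],255],[[0,0,-0.03],[0,0,0],255],[[0,0,-0.03],[0,0,0],255],[[0,0,-0.025],[0,0,0],255],[[0,0,0],[0,0,0],255],[[0,0,0],[0,0,0],255]]'

```text
time_s: 8.63
tcp_pos: [0.3977, 0.2972, 0.4555]
eef_rot: [179.8, 0.1, -171.5]
contact_force: [0.2, 0.2, -3.1]
gripper_width: 0.0374
```

```bash
python3 -c "
from h import *
go(.639,-.032,.44)"
```

```text
tool shift [-0.1898 -0.3614  0.0149] t 8.6333 pos [0.3977 0.2972 0.4555] rpy [ 1.7985e+02  1.0000e-01 -1.7147e+02] F [ 0.17  0.25 -3.08] w 0.0374
```

The bottle is held: opening 37 mm, about 3 N of weight. I'll carry it to the mixer head.

Call:
carry_out --plan '[[[-0.0063,-0.012,0],[0,0,0],255],[[-0.0127,-0.0241,0],[0,0,0],255],[[-0.0127,-0.0241,0],[0,0,0],255],[[-0.0127,-0.0241,0],[0,0,0],255],[[-0.0127,-0.0241,0],[0,0,0],255],[[-0.0127,-0.0241,0],[0,0,0],255],[[-0.0127,-0.0241,0],[0,0,0],255],[[-0.0127,-0.0241,0],[0,0,0],255],[[-0.0127,-0.0241,0],[0,0,0],255],[[-0.0127,-0.0241,0],[0,0,0],255],[[-0.0127,-0.0241,0],[0,0,0],255],[[-0.0127,-0.0241,0],[0,0,0],255]]'

```text
time_s: 9.63
tcp_pos: [0.5835, 0.0438, 0.4521]
eef_rot: [-180.0, -0.2, -171.5]
contact_force: [0.9, -0.0, -2.2]
gripper_width: 0.0368
```

Call:
carry_out --plan '[[[-0.0127,-0.0241,0],[0,0,0],255],[[-0.0127,-0.0241,0],[0,0,0],255],[[-0.0127,-0.0241,0.01],[0,0,0],255],[[-0.0063,-0.0125,0.01],[0,0,0],255],[[0,0,0.02],[0,0,0],255],[[0,0,0.02],[0,0,0],255],[[0,0,0],[0,0,0],255],[[0,0,0],[0,0,0],255],[[0,0,0],[0,0,0],255]]'

```text
time_s: 10.38
tcp_pos: [0.64, -0.0319, 0.3942]
eef_rot: [-180.0, -0.0, -171.4]
contact_force: [-0.2, 0.1, -2.4]
gripper_width: 0.0375
```

Run:
```python
from h import *
go(.639,-.032,.368)
c=r.get_calibration('wrist');im=r.capture('wrist');b=r.capture('scene')
save('w3',np.vstack([im[100:340],cv2.resize(b[160:280,220:380],(640,480),interpolation=2)[:360]]))
```

```text
tool shift [0.001  0.0001 0.0262] t 10.3833 pos [ 0.64   -0.0319  0.3942] rpy [-1.7997e+02 -1.0000e-02 -1.7143e+02] F [-0.24  0.09 -2.43] w 0.0375
```

View pics/w3.png

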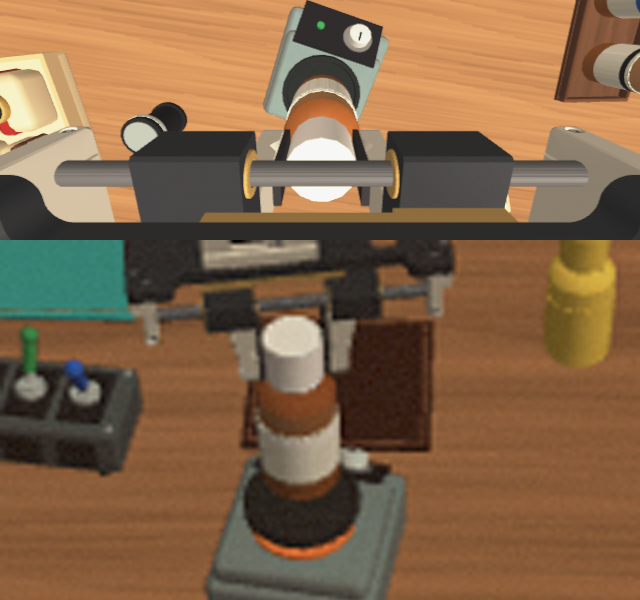

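The bottle is upright and centred over the head. I'll press down in small steps, reading the force.

Call:
carry_out --plan '[[[0,0,0.01],[0,0,0],255],[[0,0,0.008],[0,0,0],255],[[0,0,0.005],[0,0,0],255],[[0,0,0.003],[0,0,0],255],[[0,0,0.002],[0,0,0],255],[[0,0,0.002],[0,0,0],255],[[0,0,0],[0,0,0],255]]'

```text
time_s: 11.07
tcp_pos: [0.6398, -0.032, 0.3642]
eef_rot: [180.0, 0.0, -171.4]
contact_force: [-4.0, 2.1, 6.0]
gripper_width: 0.0373
```

Call:
carry_out --plan '[[[0,0,0.002],[0,0,0],255],[[0,0,0.002],[0,0,0],255],[[0,0,0.001],[0,0,0],255],[[0,0,0],[0,0,0],255]]'

```text
time_s: 11.4
tcp_pos: [0.6399, -0.032, 0.3604]
eef_rot: [-180.0, 0.1, -171.4]
contact_force: [-3.6, 2.3, 9.6]
gripper_width: 0.0375
```

Call:
carry_out --plan '[[[0,0,0.001],[0,0,0],255],[[0,0,0.001],[0,0,0],255],[[0,0,0],[0,0,0],255]]'

```text
time_s: 11.65
tcp_pos: [0.6401, -0.0319, 0.3602]
eef_rot: [-180.0, 0.2, -171.4]
contact_force: [-7.6, 3.3, 18.4]
gripper_width: 0.0374
```

It's on the stop: 18 N, and TCP z stays at 0.360 m. I'll hold it for about two seconds.

Call:
carry_out --plan '[[[0,0,0],[0,0,0],255],[[0,0,0],[0,0,0],255],[[0,0,0],[0,0,0],255],[[0,0,0],[0,0,0],255],[[0,0,0],[0,0,0],255],[[0,0,0],[0,0,0],255],[[0,0,0],[0,0,0],255],[[0,0,0],[0,0,0],255],[[0,0,0],[0,0,0],255],[[0,0,0],[0,0,0],255],[[0,0,0],[0,0,0],255],[[0,0,0],[0,0,0],255]]'

```text
time_s: 12.65
tcp_pos: [0.64, -0.0319, 0.3602]
eef_rot: [-180.0, 0.2, -171.4]
contact_force: [-7.0, 3.8, 18.9]
gripper_width: 0.0373
```

Call:
carry_out --plan '[[[0,0,0],[0,0,0],255],[[0,0,0],[0,0,0],255],[[0,0,0],[0,0,0],255],[[0,0,0],[0,0,0],255],[[0,0,0],[0,0,0],255],[[0,0,0],[0,0,0],255],[[0,0,0],[0,0,0],255],[[0,0,0],[0,0,0],255],[[0,0,0],[0,0,0],255],[[0,0,0],[0,0,0],255],[[0,0,0],[0,0,0],255]]'

```text
time_s: 13.57
tcp_pos: [0.64, -0.032, 0.3603]
eef_rot: [-180.0, 0.2, -171.4]
contact_force: [-8.4, 3.9, 18.9]
gripper_width: 0.0375
```

Call:
carry_out --plan '[[[0,0,-0.004],[0,0,0],255],[[0,0,-0.006],[0,0,0],255],[[0,0,-0.01],[0,0,0],255],[[0,0,-0.02],[0,0,0],255],[[0,0,-0.02],[0,0,0],255],[[0,0,-0.01],[0,0,0],255],[[0,0,0],[0,0,0],255],[[0,0,0],[0,0,0],255]]'

```text
time_s: 14.23
tcp_pos: [0.6398, -0.0321, 0.4264]
eef_rot: [180.0, 0.0, -171.5]
contact_force: [-0.3, 0.9, -2.8]
gripper_width: 0.0371
```

```bash
python3 -c "
from h import *
go(.433,-.0163,.300)"
```

```text
tool shift [0.2023 0.0463 0.1263] t 14.2333 pos [ 0.6398 -0.0321  0.4264] rpy [ 1.7997e+02  3.0000e-02 -1.7147e+02] F [-0.3   0.92 -2.84] w 0.0371
```

Call:
carry_out --plan '[[[0.0101,0.0023,0],[0,0,0],255],[[0.0202,0.0046,0],[0,0,0],255],[[0.0202,0.0046,0],[0,0,0],255],[[0.0202,0.0046,0],[0,0,0],255],[[0.0202,0.0046,0],[0,0,0],255],[[0.0202,0.0046,0],[0,0,0],255],[[0.0202,0.0046,0],[0,0,0],255],[[0.0202,0.0046,0],[0,0,0],255],[[0.0202,0.0046,0],[0,0,0],255],[[0.0202,0.0046,0],[0,0,0],255],[[0.0101,0.0023,0],[0,0,0],255],[[0,0,0],[0,0,0],255]]'

```text
time_s: 15.23
tcp_pos: [0.4308, -0.017, 0.426]
eef_rot: [180.0, -0.0, -171.4]
contact_force: [-0.2, 0.2, -2.6]
gripper_width: 0.0374
```

Call:
carry_out --plan '[[[0,0,0.02],[0,0,0],255],[[0,0,0.025],[0,0,0],255],[[0,0,0.025],[0,0,0],255],[[0,0,0.025],[0,0,0],255],[[0,0,0.02],[0,0,0],255],[[0,0,0.01],[0,0,0],255],[[0,0,0.007],[0,0,0],255],[[0,0,0.005],[0,0,0],255],[[0,0,0],[0,0,0],255],[[0,0,0],[0,0,0],255]]'

```text
time_s: 16.07
tcp_pos: [0.4337, -0.0166, 0.2899]
eef_rot: [-180.0, 0.0, -171.4]
contact_force: [0.3, -0.1, -2.3]
gripper_width: 0.0374
```

```bash
python3 -c "
from h import *
go(.433,-.0163,.2802)"
```

```text
tool shift [0.0006 0.0004 0.0097] t 16.0667 pos [ 0.4337 -0.0166  0.2899] rpy [-1.7999e+02  1.0000e-02 -1.7145e+02] F [ 0.3  -0.12 -2.32] w 0.0374
```

Call:
carry_out --plan '[[[0,0,0.003],[0,0,0],255],[[0,0,0.003],[0,0,0],255],[[0,0,0.002],[0,0,0],255],[[0,0,0.001],[0,0,0],255],[[0,0,0],[0,0,0],255],[[0,0,0],[0,0,0],255]]'

```text
time_s: 16.57
tcp_pos: [0.4333, -0.0166, 0.2807]
eef_rot: [-180.0, 0.0, -171.5]
contact_force: [0.4, 0.5, -2.3]
gripper_width: 0.0372
```

Call:
carry_out --plan '[[[0,0,0.001],[0,0,0],255],[[0,0,0],[0,0,0],255],[[0,0,0],[0,0,0],255]]'

```text
time_s: 16.82
tcp_pos: [0.4336, -0.0165, 0.2802]
eef_rot: [180.0, 0.1, -171.4]
contact_force: [-0.9, 1.2, 5.2]
gripper_width: 0.0375
```

The bottle is in contact (+5 N). I'll let go and lift clear.

Call:
carry_out --plan '[[[0,0,0],[0,0,0],125],[[0,0,0],[0,0,0],110],[[0,0,0],[0,0,0],90],[[0,0,0],[0,0,0],80],[[0,0,0],[0,0,0],80],[[0,0,0],[0,0,0],80]]'

```text
time_s: 17.32
tcp_pos: [0.4333, -0.0167, 0.2796]
eef_rot: [-180.0, -0.0, -171.5]
contact_force: [-0.7, -0.2, -0.5]
gripper_width: 0.0599
```

Call:
carry_out --plan '[[[0,0,-0.01],[0,0,0],80],[[0,0,-0.02],[0,0,0],80],[[0,0,-0.03],[0,0,0],80],[[0,0,-0.035],[0,0,0],80],[[0,0,-0.03],[0,0,0],80],[[0,0,0],[0,0,0],80],[[0,0,0],[0,0,0],80]]'

```text
time_s: 17.9
tcp_pos: [0.4336, -0.0166, 0.4064]
eef_rot: [179.9, 0.2, -171.5]
contact_force: [0.1, 0.3, -0.4]
gripper_width: 0.0603
```

Run:
```python
from h import *
im=r.capture('wrist');b=r.capture('scene')
save('w4',np.vstack([im[0:270],cv2.resize(b[130:230,180:340],(640,400),interpolation=2)[:330]]))
go(.5302,-.2906,.405)
```

```text
tool shift [-0.0556 -0.2853 -0.001 ] t 18.0 pos [ 0.4329 -0.0167  0.4041] rpy [ 1.7998e+02 -4.0000e-02 -1.7147e+02] F [ 0.41  0.56 -0.25] w 0.0601
```

View pics/w4.png

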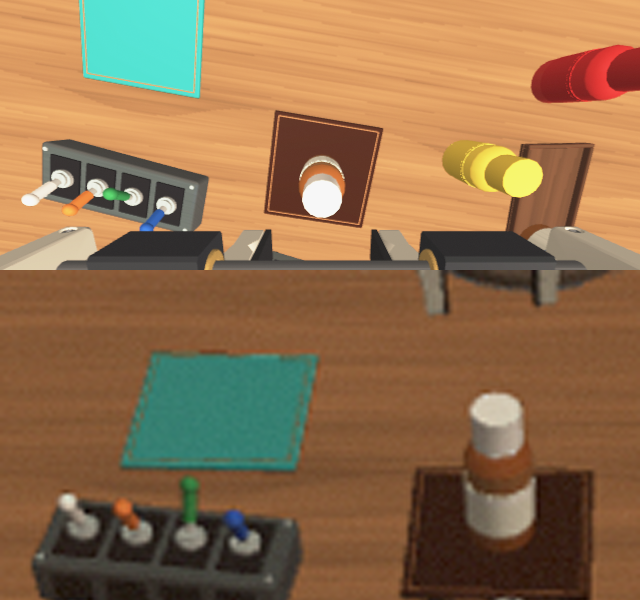

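The bottle stands upright in the middle of the brown pad, released. Next I'll switch the mixer off: go to the far (+x) side of the orange toggle with the fingers closed.

Call:
carry_out --plan '[[[0,0,0],[0,0,5],255],[[0,0,0],[0,0,5],255],[[0,0,0],[0,0,5.1],255],[[0,0,0],[0,0,0],255],[[0,0,0],[0,0,0],255]]'

```text
time_s: 18.42
tcp_pos: [0.4331, -0.0167, 0.4036]
eef_rot: [-179.9, -0.1, 173.6]
contact_force: [0.1, 0.7, -0.3]
gripper_width: 0.032
```

Call:
carry_out --plan '[[[-0.0127,-0.0261,0],[0,0,0],255],[[-0.0127,-0.0261,0],[0,0,0],255],[[-0.0127,-0.0261,0],[0,0,0],255],[[-0.0127,-0.0261,0],[0,0,0],255],[[-0.0127,-0.0261,0],[0,0,0],255],[[-0.0127,-0.0261,0],[0,0,0],255],[[-0.0127,-0.0261,0],[0,0,0],255],[[-0.0127,-0.0261,0],[0,0,0],255],[[-0.0127,-0.0261,0],[0,0,0],255],[[-0.0127,-0.0261,0],[0,0,0],255],[[0,0,0],[0,0,0],255],[[0,0,0],[0,0,0],255]]'

```text
time_s: 19.42
tcp_pos: [0.5298, -0.2917, 0.4029]
eef_rot: [180.0, -0.2, 173.5]
contact_force: [0.1, 0.5, -0.4]
gripper_width: 0.0003
```

```bash
python3 -c "
from h import *
go(.5292,-.2905,.256)"
```

```text
tool shift [0.0003 0.0011 0.1469] t 19.4167 pos [ 0.5298 -0.2917  0.4029] rpy [ 1.7998e+02 -1.6000e-01  1.7346e+02] F [ 0.09  0.49 -0.39] w 0.0003
```

Call:
carry_out --plan '[[[0,0.001,0.03],[0,0,0],255],[[0,0,0.03],[0,0,0],255],[[0,0,0.03],[0,0,0],255],[[0,0,0.03],[0,0,0],255],[[0,0,0.027],[0,0,0],255],[[0,0,0],[0,0,0],255],[[0,0,0],[0,0,0],255]]'

```text
time_s: 20.0
tcp_pos: [0.5294, -0.2887, 0.2568]
eef_rot: [180.0, -0.2, 173.6]
contact_force: [-0.1, -0.5, 1.1]
gripper_width: 0.0004
```

Call:
carry_out --plan '[[[0.005,0,0],[0,0,0],255],[[0.005,0,0],[0,0,0],255],[[0.005,0,0],[0,0,0],255],[[0.005,0,0],[0,0,0],255],[[0.005,0,0],[0,0,0],255],[[0.004,0,0],[0,0,0],255],[[0.004,0,0],[0,0,0],255],[[0.003,0,0],[0,0,0],255],[[0.002,0,0],[0,0,0],255],[[0.001,0,0],[0,0,0],255],[[0,0,0],[0,0,0],255]]'

```text
time_s: 20.92
tcp_pos: [0.4909, -0.285, 0.2576]
eef_rot: [180.0, -0.0, 173.4]
contact_force: [1.4, -0.1, 0.8]
gripper_width: 0.0006
```

Call:
carry_out --plan '[[[0.001,0,0],[0,0,0],255],[[0.001,0,0],[0,0,0],255],[[0,0,0],[0,0,0],255]]'

```text
time_s: 21.17
tcp_pos: [0.4891, -0.2847, 0.2575]
eef_rot: [180.0, 0.0, 173.4]
contact_force: [2.4, 0.1, 0.5]
gripper_width: 0.0003
```

Call:
carry_out --plan '[[[0.001,0,0],[0,0,0],255],[[0,0,0],[0,0,0],255],[[0,0,0],[0,0,0],255]]'

```text
time_s: 21.42
tcp_pos: [0.4885, -0.2847, 0.2578]
eef_rot: [-180.0, 0.1, 173.5]
contact_force: [4.8, 0.2, -1.1]
gripper_width: 0.0005
```

Press to about 10 N as before, then back off and withdraw.

Call:
carry_out --plan '[[[0.001,0,0],[0,0,0],255],[[0.001,0,0],[0,0,0],255],[[0,0,0],[0,0,0],255]]'

```text
time_s: 21.67
tcp_pos: [0.4874, -0.2845, 0.2582]
eef_rot: [-180.0, 0.2, 173.5]
contact_force: [6.6, -0.7, -2.9]
gripper_width: 0.0005
```

Call:
carry_out --plan '[[[-0.02,0,0],[0,0,0],255],[[-0.02,0,0],[0,0,0],255],[[0,0,-0.03],[0,0,0],255],[[0,0,-0.04],[0,0,0],255],[[0,0,-0.04],[0,0,0],255],[[0,0,-0.04],[0,0,0],255],[[0,-0.03,0],[0,0,0],255],[[0,-0.035,0],[0,0,0],255],[[0,-0.035,0],[0,0,0],255],[[0,-0.03,0],[0,0,0],255],[[0,-0.03,0],[0,0,0],255],[[0,0,0],[0,0,0],255]]'

```text
time_s: 22.67
tcp_pos: [0.5058, -0.4518, 0.406]
eef_rot: [180.0, -0.2, 173.2]
contact_force: [1.2, 1.0, -0.7]
gripper_width: 0.0007
```

Run:
```python
from h import *
go(0,0,0)
t=r.capture('top');b=r.capture('scene')
save('f',np.vstack([t,cv2.resize(b[140:215,180:420],(640,200),interpolation=2)]))
```

```text
tool shift [0.5538 0.389  0.4085] t 22.6667 pos [ 0.5058 -0.4518  0.406 ] rpy [179.96  -0.23 173.25] F [ 1.2  1.  -0.7] w 0.0007
```

View pics/f.png

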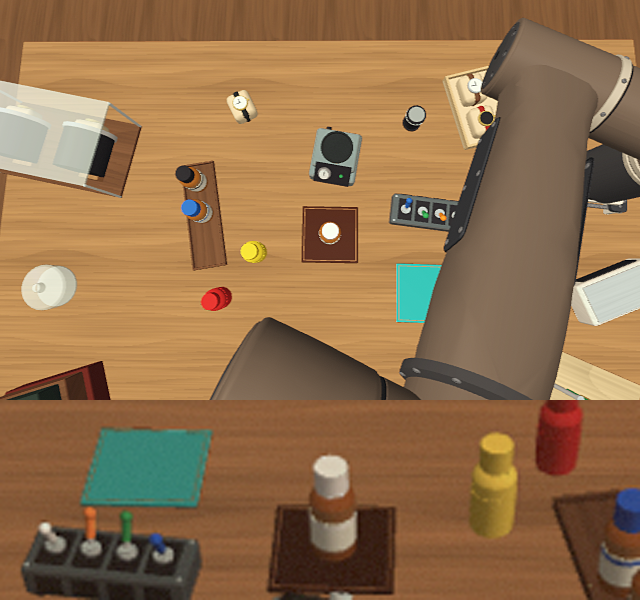

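Everything is in place and the orange toggle is back beside green. One numeric check of its tip against the starting image, then I'll hand in.

Run:
```python
from h import *
def cen(im,bx):
    x0,y0,x1,y1=bx;h=cv2.cvtColor(im,cv2.COLOR_RGB2HSV).astype(int)
    m=(h[...,1]>170)&(h[...,2]>150)&(h[...,0]<15);v,u=np.nonzero(m[y0:y1,x0:x1]);return u.mean()+x0,v.mean()+y0,len(u)
print('top',cen(np.load('top.npy'),(432,196,450,225)),cen(r.capture('top'),(432,196,450,225)))
print('scene',cen(np.load('scene.npy'),(205,175,222,205)),cen(r.capture('scene'),(205,175,222,205)))
```

```text
top (np.float64(442.0), np.float64(216.75), 8) (np.float64(443.14285714285717), np.float64(217.42857142857142), 7)
scene (np.float64(213.85714285714286), np.float64(185.31428571428572), 35) (np.float64(213.78378378378378), np.float64(185.13513513513513), 37)
```

```bash
python3 -c "
from plant import r
print(r.close_job())"
```

```text
the job is handed in; nothing more can be done
None
```

The job is done and handed in at about 23 s of the 72 s allowed.

- **Mixer on:** I pushed the orange toggle over until it stopped, with about 11 N against it. The picture then showed it leaning the same way as white and blue.
- **Bottle pressed:** I lifted the white-capped bottle by its cap and set it upright on the mixer head. I pressed it down 8 mm to the stop and held it there for about 2 s at about 19 N.
- **Bottle on the pad:** I lowered it until it touched the brown pad and let go. It stands upright in the middle of the pad.
- **Mixer off:** After that I pushed the orange toggle back to its stop, with about 7 N against it.

**Last checks:** The orange tip is back within 0.2 px of where it started in the scene view, and about 1.3 px in the top view. The top-view figure rests on only 7 or 8 pixels. In the final pictures the other toggles look unchanged, and the other two bottles, the watch and the loupe look undisturbed. The arm was clear of everything. The white toggle was hidden in the last top view, so I checked it only in the scene view. No check failed.

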